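Clear and index the parcel turntable

ROBOT

A 6-joint arm with a two-finger parallel gripper is mounted at the origin on the work surface. World frame = base frame: x ahead of the robot, y to its left, z up, the work surface at z = 0. Lengths are in m, angles in rad, forces in N, time in s.
With the tool pointing down it reaches from about 0.375 to 0.975 m from the base axis. Payload 3.8 kg.
Tool frame: the origin (TCP) lies midway between the tips of the shut fingers; the grasp point (between the pads) lies 19 mm behind it; z points along the fingers, y is the line along which they close (so a half turn about z gives the same grasp; the last joint's range is limited). The gripper opens to 85 mm and grips with 20 to 120 N. Pads are 22 mm wide; open, the fingers measure 114 mm over their backs; the gripper's body (76 mm by 85 mm) begins 54 mm behind the grasp point. The pads swing forward as they close: fully open they stand 13 mm farther back than shut.
Start: joints at [1.312, 0.264, 1.604, -0, 1.274, -0.037], TCP at [0.148, 0.658, 0.231] pointing down, gripper open.
Joint ranges: [-2.63, 2.63], [-0.94, 2.18], [0.31, 2.57], [-1.31, 4.45], [0, 2.66], [-2.55, 2.55]. Speed limits (rad/s): [2.57, 2.57, 3.14, 3.14, 3.14, 3.14].

INTERFACE

Orientations are given as a rotation vector (axis times angle).
In Python, from workcell import * gives the robot as it stands. The module is installed in compiled form; this text tells all that it offers.
- The arm moves only by the tool apply_moves, never from a script. Its arguments are lists of equal length, an entry for each row: "fingers": the opening, from 0 (shut) to 1 (fully open); "travel": the shift along the tool's x, y, z normalised to -1 to 1, where 1 is 0.05 m, a list of three; "rotation": the turn, a rotation vector about the tool's x, y, z normalised to -1 to 1, where 1 is 6 degrees, a list of three. In form: {"fingers": [fingers, ...], "travel": [[dx, dy, dz], ...], "rotation": [[ax, ay, az], ...]}. A call has 1 to 12 rows; each row shifts and turns the commanded pose from where the row before left it, along the tool's axes as they then stand; what a row does not reach is not made up. A row lasts 1/10 s, in which the tool goes at most 50 mm and 8.59 degrees, less where a joint would pass 70% of its speed; a pose out of reach is approached as far as the arm can. A call with a number of a shift or a turn outside -1 to 1 is refused whole. A call with a gripper value outside its range is refused whole. The fingers move at their own pace and stop on an object; "newtons" is the grip in N (left out, the last holds). Time passes only in rows, so rows that do not move let the fingers close. It gives the time, the measured TCP pose, the force, the opening and the grip force at its end, in the units of the state.
- read_state(): the state, without advancing time (a new reading comes with each control period).
- read_camera(name): name is "scene" or "top"; returns a dict with "image" (420x560x3 uint8, red, green, blue), "fx", "fy", "cx", "cy" (pixels), "extrinsics" (4x4, takes a point from world to camera coordinates). Camera axes: x right, y down, z forward; pixel columns grow to the right and rows downward; lengths in m; the calibration is good to about 2 mm. A picture is of the moment at which its call begins. There is no depth.
- finish_job(): hands the job in; it is judged then, once.
Trained networks look in the newest picture that a camera, given by its name, has taken for a name from the list of things; names that differ only in an ending like _2 or _b are one class to them, and where a whole thing is asked for, a point or a joint stands for the part that bears it (a point fixed in the world has none). Each returns a list of dicts, best first, with "p" (0 to 1); they miss things now and then, are a little off and sometimes report something else, mostly with a low value. They report only what shows in the picture. A call takes as long as a camera call.
- regions_of(camera, name): "mask" (420x560 bool, what is visible of it) and "bbox" ([left, top, width, height] in pixels, round what is visible of it).
- tip_of(camera, name): "location" ([column, row] in pixels: a listed point, or the origin of a listed thing).
The state is a dict: "time": time; "q": joint angles; "joint_vel": joint speeds; "joint_torque": joint torques, N m; "tool_pos": TCP position; "tcp_rot": TCP orientation; "wrist_force": force on the tool from outside, world axes, zero at the start; "torque": the same for the moment, N m; "width": opening from 0.0 (shut) to 1.0 (fully open); "grip_force": force on a finger pad.
Only numpy, scipy, OpenCV 4.12 (cv2) and the standard library are available. Lean on these libraries where they do the work, as an engineer would, in place of code of your own. Each camera call takes 0.05 s, during which the arm holds its last target. There are 200 camera calls.

TASK

First pick the two packing scraps off the parcel turntable and put them both in the grey scrap bin. Then turn the turntable, with the parcel riding on it, until the open end of its rails faces squarely onto the roller conveyor and it sits clicked into the detent there. Keep the parcel upright between its rails, and do not disturb the bottle, the label roll or the tape dispenser.

Things in the scene. Friction and masses are not known exactly. Their poses are not given: they have to be found in the camera images.
- stand: Fixed steel stand of the turntable, 240 x 240 mm plate. Origin on the table on the turning axis, z up. Its +x points along the short roller conveyor with green sides bolted to it (185 to 475 mm from the axis, 240 mm wide, roller tops 75 mm, sides 85 mm above the table). Detents are at 0, 90, 180 and 270 degrees of deck yaw relative to the stand.
- deck: The turntable: round plywood disc, 310 mm across, top face 75 mm above the table; turns either way without end stops. Origin on the table on the turning axis, same point as the stand's origin; z up. Its x axis points to the open end of the rails: wanted along the stand's +x. A spring detent at each quarter turn pulls it true over the last 0.05 rad; about 12 N at the handle gets it through.
- deck_handle (a point): Point on the axis of the upright black handle post of the turntable (20 mm diameter, 64 mm tall), 40 mm above the deck's face, 24 mm below the top of the post. The post stands at x = -115 mm, y = 0 of the deck, behind the cross rail, facing away from the open end.
- parcel: Taped cardboard carton 90 x 112 x 60 mm (x, y, z), about 0.35 kg, lying loose on the deck inside three steel rails 24 mm high, 6 mm thick (in the deck's frame: one across at x = -66 mm, two along the sides at y = +-65 mm from x = -69 to +21 mm; open towards +x). Origin at the centre of its underside.
- batten_end: Scrap: solid end of a wooden batten, 26 x 46 x 24 mm (x, y, z), lying on the deck beyond the open end of the rails. Origin at the centre of its underside; it is narrow along x.
- channel_end: Scrap: cut-off end of a stiff cardboard U-channel edge protector, 28 x 46 x 26 mm (x, y, z), walls 8 mm, open upward, lying on the deck beyond the open end of the rails. Origin at the centre of its underside; it is narrow along x, its upright walls are 46 mm long along y.
- scrap_bin: Grey open-topped plastic scrap bin fixed to the table, 200 x 200 x 100 mm, walls and floor 5 mm. Origin at the centre of its underside.
- bottle: Bystander: upright closed water bottle, 62 mm diameter, 190 mm tall. Origin at the centre of its foot.
- label_roll: Bystander: white roll of labels standing on end, 100 mm diameter, 60 mm tall. Origin at the centre of its underside.
- tape_dispenser: Bystander: desk tape dispenser, 150 x 60 mm, 98 mm tall. Origin at the centre of its underside.

How it is judged:
By the outcome, as a careful person would: the job done as asked, in the order asked, and still so for the second after the job is handed in, with the robot touching nothing.
It also fails if it takes over 72 s, if anything falls off the work surface, if the arm or the gripper's body presses on something with over 40 N, if the wrist force passes 120 N, or if a joint passes its speed limit or range.

## Working session

There is one attempt and no reset: what is moved stays moved. The work goes in short steps, Python scripts to look and compute and a tool call to move; the robot and the scene stay as the last step left them, time stands still between calls to the robot, and variables do not carry over. Pictures are saved under pics/ and viewed, at most 10 in all, crops included, and the job is handed in when it is done.

Besides the shell and the picture viewer there is one more tool, called after ">>>" as a command line: name --argument value ..., lists and objects as JSON in quotes. apply_moves: Moves the arm, as the interface text tells. Scaled input: -1 to 1 covers 0.05 m each way for a shift and 6 degrees each way for a turn. Its arguments: {"type":"object","properties":{"fingers":{"type":"array","items":{"type":"number"}},"travel":{"type":"array","items":{"type":"array","items":{"type":"number"}}},"rotation":{"type":"array","items":{"type":"array","items":{"type":"number"}}},"newtons":{"type":"number"}},"required":["fingers","travel","rotation"]}

```bash
mkdir -p pics; cat > h.py <<'E'
from workcell import *
import numpy as np, cv2
from scipy.spatial.transform import Rotation as R
def snap(n,f=None):
    c=read_camera(n)
    if f: cv2.imwrite(f,c["image"][:,:,::-1])
    return c
def back(c,uv,z):
    E=np.array(c["extrinsics"]);Rm=E[:3,:3];o=-Rm.T@E[:3,3]
    d=Rm.T@np.array([(uv[0]-c["cx"])/c["fx"],(uv[1]-c["cy"])/c["fy"],1])
    return o+d*(z-o[2])/d[2]
def proj(c,p):
    E=np.array(c["extrinsics"]);q=E[:3,:3]@np.asarray(p)+E[:3,3]
    return np.array([c["fx"]*q[0]/q[2]+c["cx"],c["fy"]*q[1]/q[2]+c["cy"]])
E
python3 - <<'E'
from h import *
Z=dict(stand=0,deck=0,deck_handle=.115,parcel=.075,batten_end=.075,channel_end=.075,scrap_bin=0,bottle=0,label_roll=0,tape_dispenser=0)
for n in("top","scene"):
    c=snap(n,f"pics/{n}0.png")
    E=np.array(c["extrinsics"]);print(n,(-E[:3,:3].T@E[:3,3]).round(3))
    for k,z in Z.items():
        for r in tip_of(n,k)[:2]: print(k,round(r["p"],2),np.round(r["location"],1),back(c,r["location"],z)[:2].round(4))
print(read_state())
E
```

```text
top [ 0.363 -0.04   1.355]
stand 0.15 [409.3 262.5] [ 0.4263 -0.3589]
deck 0.97 [270.1 203.3] [ 0.5851 -0.0036]
deck_handle 0.79 [286.  156.5] [ 0.6808 -0.0465]
parcel 0.93 [268.8 200.3] [ 0.5804 -0.0025]
batten_end 0.77 [234.7 235.1] [0.4949 0.0821]
channel_end 0.75 [272.2 248. ] [ 0.4621 -0.0097]
channel_end 0.49 [152.  171.5] [0.6578 0.2899]
scrap_bin 0.64 [135.6 252. ] [0.4619 0.347 ]
bottle 0.76 [409.5 261.8] [ 0.428  -0.3595]
label_roll 0.93 [150.7 171.1] [0.6762 0.3127]
tape_dispenser 0.56 [428.2 194.4] [ 0.6027 -0.4166]
scene [1.142 0.013 0.984]
deck 0.92 [293.4 231.4] [ 0.5759 -0.0017]
deck_handle 0.71 [270.3 241. ] [ 0.6704 -0.0505]
parcel 0.85 [292.3 216.7] [ 0.5781 -0.0055]
batten_end 0.53 [325.1 193.4] [0.5038 0.073 ]
channel_end 0.71 [289.4 176.7] [ 0.4571 -0.0198]
bottle 0.97 [167.2 179.5] [ 0.4322 -0.3629]
label_roll 0.75 [418.6 274.1] [0.6751 0.3076]
label_roll 0.62 [269.7 243.6] [ 0.6155 -0.0598]
tape_dispenser 0.96 [133.2 228.3] [ 0.5941 -0.418 ]
tape_dispenser 0.57 [326.3 193.7] [0.4519 0.0812]
{'time': 1.1, 'q': array([ 1.31209373e+00,  2.63868277e-01,  1.60400078e+00,  8.95199622e-06,
        1.27371298e+00, -3.69269857e-02]), 'joint_vel': array([-0.00011754,  0.00082751,  0.00047168,  0.00243241, -0.00063952,
       -0.00027859]), 'joint_torque': array([ 6.33958971e-04, -5.15091312e+01, -3.67732823e+01, -2.64642031e-04,
        1.21536548e-03, -2.48437516e-05]), 'tool_pos': array([0.14848869, 0.6584554 , 0.23130069]), 'tcp_rot': array([-3.47654164e-01, -3.12229044e+00, -1.84755638e-05]), 'wrist_force': array([-1.29183565,  0.19868771,  0.29430105]), 'torque': array([0.01477523, 0.00978437, 0.04223383]), 'grip_force': 0.0, 'width': 1.0009648807224312}
```

View pics/top0.png

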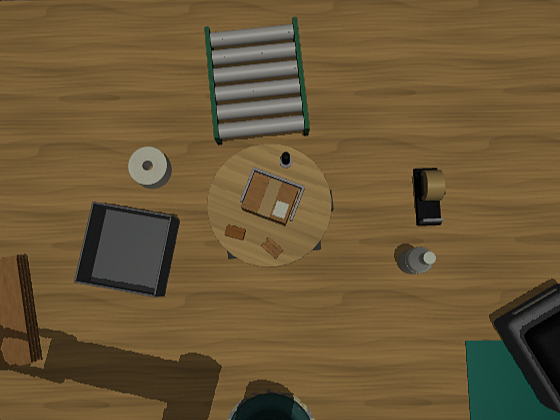

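View pics/scene0.png

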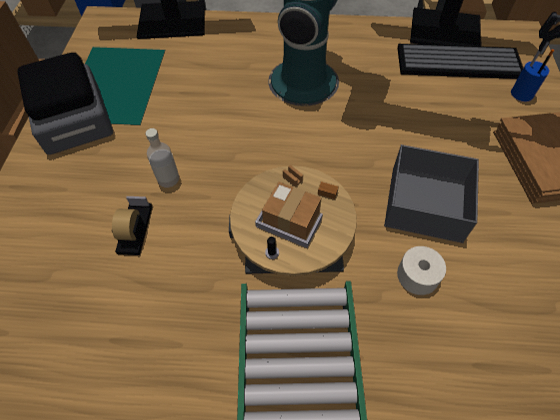

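The open end points towards the robot (about 155° yaw) and the conveyor lies towards +x. The scraps are at about (234,232) and (272,247), and the handle is at (286,157). Next I'll refine the poses.

```bash
python3 - <<'E'
from h import *
c=snap("top")
im=c["image"][:,:,::-1]
def rect(k,z,i=0):
    m=regions_of("top",k)[i]; print(k,round(m["p"],2),m["bbox"])
    pts=cv2.findContours(m["mask"].astype(np.uint8),0,1)[0]; pts=max(pts,key=len).reshape(-1,2)
    P=np.array([back(c,p,z)[:2] for p in pts],np.float32)
    r=cv2.minAreaRect(P); b=cv2.boxPoints(r); e=[b[1]-b[0],b[2]-b[1]]; e=max(e,key=np.linalg.norm)
    print("  c",np.round(r[0],4),"size",np.round(r[1],3),"long axis deg",np.degrees(np.arctan2(e[1],e[0])).round(1)); return P
rect("batten_end",.099);rect("channel_end",.101);rect("parcel",.135);rect("scrap_bin",.1)
P=rect("deck",.075); print("circle",cv2.minEnclosingCircle(P))
# conveyor sides, green mask, tops z=.085
h=cv2.cvtColor(np.ascontiguousarray(im),cv2.COLOR_BGR2HSV)
g=(h[...,0]>55)&(h[...,0]<90)&(h[...,1]>120)&(h[...,2]>40)
n,l,s,ce=cv2.connectedComponentsWithStats(g[:160].astype(np.uint8))
for i in range(1,n):
    if s[i,4]>100:
        v,u=np.nonzero(l==i);Q=np.array([back(c,(a,b),.085)[:2] for a,b in zip(u,v)])
        d=np.linalg.svd(Q-Q.mean(0))[2][0] if len(Q)<3000 else 0
        print("side",s[i],Q.mean(0).round(4),Q.min(0).round(3),Q.max(0).round(3),np.degrees(np.arctan(d[1]/d[0])).round(2))
cv2.imwrite("pics/crop.png",cv2.resize(np.ascontiguousarray(im[140:280,195:345]),None,fx=4,fy=4,interpolation=cv2.INTER_CUBIC))
E
```

```text
batten_end 0.62 [224.5, 229.2, 21.3, 9.8]
  c [0.4985 0.0794] size [0.048 0.028] long axis deg 75.2
channel_end 0.74 [263.0, 239.4, 22.0, 22.6]
  c [ 0.4594 -0.0103] size [0.048 0.029] long axis deg 48.2
parcel 0.67 [241.1, 173.9, 55.4, 51.6]
  c [ 0.5731 -0.0056] size [0.115 0.099] long axis deg 70.0
scrap_bin 0.66 [77.2, 202.5, 103.5, 95.6]
  c [0.4613 0.3393] size [0.222 0.2  ] long axis deg 79.5
deck 0.76 [206.8, 142.7, 126.1, 126.9]
  c [ 0.5706 -0.0028] size [0.306 0.307] long axis deg -27.0
circle ((0.5703755617141724, -0.003317455528303981), 0.15490394830703735)
side [293  18  16 111 463] [ 0.9066 -0.0869] [ 0.761 -0.103] [ 1.056 -0.07 ] 5.2
side [205  27  14 111 469] [0.8858 0.1414] [0.741 0.123] [1.036 0.158] 5.22
```

View pics/crop.png

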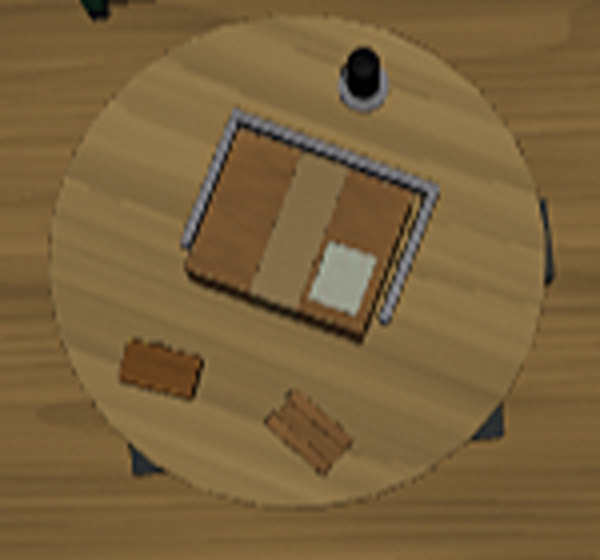

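Conveyor yaw is 5.2°, the axis is at (0.570,-0.003) and deck yaw is about 159°. The channel's grooves run along its long side. All moves will use one repeated screw step.

```bash
cat >> h.py <<'E'
from scipy.linalg import logm, expm
def T(pos,yaw):  # tool down, tool y at world yaw (deg)
    a=np.radians(yaw);y=np.array([np.cos(a),np.sin(a),0]);z=np.array([0,0,-1.]);M=np.eye(4)
    M[:3,:3]=np.stack([np.cross(y,z),y,z],1);M[:3,3]=pos;return M
def cur():
    s=read_state();M=np.eye(4);M[:3,:3]=R.from_rotvec(s["tcp_rot"]).as_matrix();M[:3,3]=s["tool_pos"];return M
def plan(A,B,n):
    D=np.real(expm(logm(np.linalg.inv(A)@B)/n))
    print(n,"x travel",(D[:3,3]/.05).round(3).tolist(),"rot",(np.degrees(R.from_matrix(D[:3,:3]).as_rotvec())/6).round(3).tolist())
    r=np.eye(4);r=[A@np.linalg.matrix_power(D,i) for i in range(n+1)]
    print("  minR",min(np.hypot(*m[:2,3]) for m in r).round(3),"maxR",max(np.hypot(*m[:2,3]) for m in r).round(3))
E
python3 - <<'E'
from h import *
A=cur();B=T([.499,.080,.18],-15);plan(A,B,22)
plan(B,T([.499,.080,.077],-15),6)
E
```

```text
22 x travel [-0.686, -0.024, 0.047] rot [0.0, 0.0, 0.699]
  minR 0.505 maxR 0.675
6 x travel [-0.0, 0.0, 0.343] rot [0.0, 0.0, -0.0]
  minR 0.505 maxR 0.505
```

>>> apply_moves --fingers '[0.6,0.6,0.6,0.6,0.6,0.6,0.6,0.6,0.6,0.6,0.6]' --travel '[[-0.686,-0.024,0.047],[-0.686,-0.024,0.047],[-0.686,-0.024,0.047],[-0.686,-0.024,0.047],[-0.686,-0.024,0.047],[-0.686,-0.024,0.047],[-0.686,-0.024,0.047],[-0.686,-0.024,0.047],[-0.686,-0.024,0.047],[-0.686,-0.024,0.047],[-0.686,-0.024,0.047]]' --rotation '[[0,0,0.699],[0,0,0.699],[0,0,0.699],[0,0,0.699],[0,0,0.699],[0,0,0.699],[0,0,0.699],[0,0,0.699],[0,0,0.699],[0,0,0.699],[0,0,0.699]]' --newtons 30

```text
time: 2.5
tool_pos: [0.448, 0.4431, 0.2054]
tcp_rot: [1.547, 2.734, 0.001]
wrist_force: [0.4, -0.2, -0.5]
width: 0.602
grip_force: 0.0
```

>>> apply_moves --fingers '[0.6,0.6,0.6,0.6,0.6,0.6,0.6,0.6,0.6,0.6,0.6,0.6]' --travel '[[-0.686,-0.024,0.047],[-0.686,-0.024,0.047],[-0.686,-0.024,0.047],[-0.686,-0.024,0.047],[-0.686,-0.024,0.047],[-0.686,-0.024,0.047],[-0.686,-0.024,0.047],[-0.686,-0.024,0.047],[-0.686,-0.024,0.047],[-0.686,-0.024,0.047],[-0.686,-0.024,0.047],[0,0,0]]' --rotation '[[0,0,0.699],[0,0,0.699],[0,0,0.699],[0,0,0.699],[0,0,0.699],[0,0,0.699],[0,0,0.699],[0,0,0.699],[0,0,0.699],[0,0,0.699],[0,0,0.699],[0,0,0]]'

```text
time: 3.7
tool_pos: [0.4981, 0.0772, 0.1792]
tcp_rot: [2.496, 1.907, -0.003]
wrist_force: [-0.1, 0.4, -0.0]
width: 0.603
grip_force: 0.0
```

```bash
python3 - <<'E'
from h import *
A=cur();print(A.round(3),read_state()["time"]);plan(A,T([.499,.080,.077],-15),6)
c=snap("top")
E
```

```text
[[ 0.263  0.965 -0.001  0.498]
 [ 0.965 -0.263 -0.001  0.077]
 [-0.002 -0.001 -1.     0.179]
 [ 0.     0.     0.     1.   ]] 3.7
6 x travel [0.01, 0.001, 0.341] rot [-0.001, 0.003, -0.007]
  minR 0.504 maxR 0.505
```

>>> apply_moves --fingers '[0.6,0.6,0.6,0.6,0.6,0.6,0.6,0,0,0,0,0]' --travel '[[0.04,0,0.34],[0.02,0,0.34],[0,0,0.34],[0,0,0.34],[0,0,0.34],[0,0,0.34],[0,0,0],[0,0,0],[0,0,0],[0,0,0],[0,0,0],[0,0,0]]' --rotation '[[0,0,0],[0,0,0],[0,0,0],[0,0,0],[0,0,0],[0,0,0],[0,0,0],[0,0,0],[0,0,0],[0,0,0],[0,0,0],[0,0,0]]'

```text
time: 4.95
tool_pos: [0.5011, 0.0835, 0.0787]
tcp_rot: [2.491, 1.912, 0.003]
wrist_force: [0.2, 0.2, 3.9]
width: 0.299
grip_force: 31.9
```

```bash
python3 - <<'E'
from h import *
s=read_state();print(s["width"],s["grip_force"],s["tool_pos"])
A=cur();U=A.copy();U[2,3]=.20;plan(A,U,4)
B=T([.46,.30,.20],20);plan(U,B,10)
snap("scene","pics/g1.png")
i=cv2.imread("pics/g1.png")[120:280,210:400];cv2.imwrite("pics/g1c.png",cv2.resize(i,None,fx=3,fy=3))
E
```

```text
0.2994020513015723 31.90770149230957 [0.50107995 0.08352142 0.07874632]
4 x travel [0.001, 0.001, -0.606] rot [0.0, -0.0, -0.0]
  minR 0.508 maxR 0.508
10 x travel [0.441, -0.078, 0.0] rot [0.002, -0.0, -0.583]
  minR 0.508 maxR 0.549
```

View pics/g1c.png

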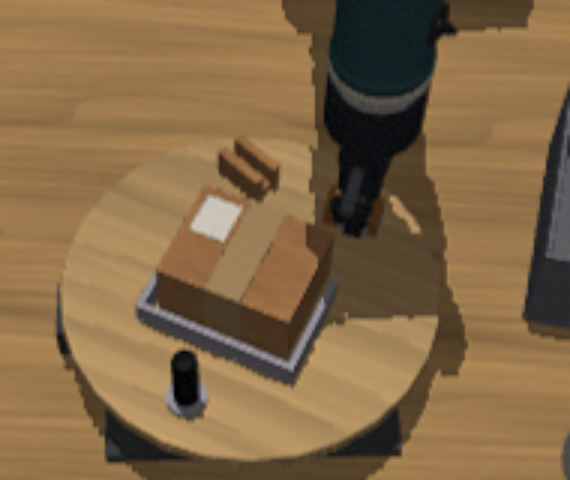

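The batten is gripped (opening 25 mm) and the channel is undisturbed. Lifting and carrying to the bin.

>>> apply_moves --fingers '[0,0,0,0,0,0,0,0,0,0,0,0]' --travel '[[0,0,-0.4],[0,0,-0.6],[0,0,-0.7],[0,0,-0.7],[0,0,0],[0.441,-0.078,0],[0.441,-0.078,0],[0.441,-0.078,0],[0.441,-0.078,0],[0.441,-0.078,0],[0.441,-0.078,0],[0.441,-0.078,0]]' --rotation '[[0,0,0],[0,0,0],[0,0,0],[0,0,0],[0,0,0],[0,0,-0.583],[0,0,-0.583],[0,0,-0.583],[0,0,-0.583],[0,0,-0.583],[0,0,-0.583],[0,0,-0.583]]'

```text
time: 6.2
tool_pos: [0.4843, 0.2385, 0.1964]
tcp_rot: [-2.027, -2.4, 0.002]
wrist_force: [0.3, -0.3, -0.2]
width: 0.299
grip_force: 31.3
```

>>> apply_moves --fingers '[0,0,0,0,0,0,0,0,0,0.5,0.5,0.5]' --travel '[[0.441,-0.078,0],[0.441,-0.078,0],[0.441,-0.078,0],[0,0,0],[0,0,0.5],[0,0,0.5],[0,0,0.5],[0,0,0.5],[0,0,0],[0,0,0],[0,0,0],[0,0,0]]' --rotation '[[0,0,-0.583],[0,0,-0.583],[0,0,-0.583],[0,0,0],[0,0,0],[0,0,0],[0,0,0],[0,0,0],[0,0,0],[0,0,0],[0,0,0],[0,0,0]]'

```text
time: 7.4
tool_pos: [0.4601, 0.3004, 0.0994]
tcp_rot: [1.801, 2.572, 0.005]
wrist_force: [0.4, 0.1, -0.7]
width: 0.499
grip_force: 0.0
```

```bash
python3 - <<'E'
from h import *
A=cur();U=A.copy();U[2,3]=.20;plan(A,U,3)
C=T([.460,-.010,.18],-42);plan(U,C,14)
print(A[:3,3],read_state()["width"])
E
```

```text
3 x travel [0.0, 0.002, -0.671] rot [0.0, -0.0, -0.0]
  minR 0.55 maxR 0.55
14 x travel [-0.46, 0.071, 0.028] rot [0.002, -0.001, 0.738]
  minR 0.46 maxR 0.55
[0.46014378 0.30041477 0.09942277] 0.49915998899234126
```

>>> apply_moves --fingers '[0.55,0.55,0.55,0.55,0.55,0.55,0.55,0.55,0.55,0.55]' --travel '[[0,0,-0.67],[0,0,-0.67],[0,0,-0.67],[-0.46,0.071,0.028],[-0.46,0.071,0.028],[-0.46,0.071,0.028],[-0.46,0.071,0.028],[-0.46,0.071,0.028],[-0.46,0.071,0.028],[-0.46,0.071,0.028]]' --rotation '[[0,0,0],[0,0,0],[0,0,0],[0,0,0.738],[0,0,0.738],[0,0,0.738],[0,0,0.738],[0,0,0.738],[0,0,0.738],[0,0,0.738]]'

```text
time: 8.4
tool_pos: [0.5028, 0.1439, 0.1898]
tcp_rot: [2.426, 1.994, 0.004]
wrist_force: [-0.1, 0.4, -0.7]
width: 0.551
grip_force: 0.0
```

>>> apply_moves --fingers '[0.55,0.55,0.55,0.55,0.55,0.55,0.55,0.55,0.55]' --travel '[[-0.46,0.071,0.028],[-0.46,0.071,0.028],[-0.46,0.071,0.028],[-0.46,0.071,0.028],[-0.46,0.071,0.028],[-0.46,0.071,0.028],[-0.46,0.071,0.028],[0,0,0],[0,0,0]]' --rotation '[[0,0,0.738],[0,0,0.738],[0,0,0.738],[0,0,0.738],[0,0,0.738],[0,0,0.738],[0,0,0.738],[0,0,0],[0,0,0]]'

```text
time: 9.3
tool_pos: [0.4594, -0.0105, 0.1797]
tcp_rot: [2.869, 1.277, 0.004]
wrist_force: [0.1, 0.2, 0.5]
width: 0.554
grip_force: 0.0
```

```bash
python3 - <<'E'
from h import *
A=cur();print(A[:3,3]);plan(A,T([.460,-.010,.077],-42),6)
snap("scene","pics/s2.png")
i=cv2.imread("pics/s2.png")[120:280,210:490];cv2.imwrite("pics/s2c.png",cv2.resize(i,None,fx=2.8,fy=2.8))
E
```

```text
[ 0.45942872 -0.01053939  0.17967915]
6 x travel [0.002, -0.0, 0.342] rot [0.003, -0.003, -0.0]
  minR 0.46 maxR 0.46
```

View pics/s2c.png

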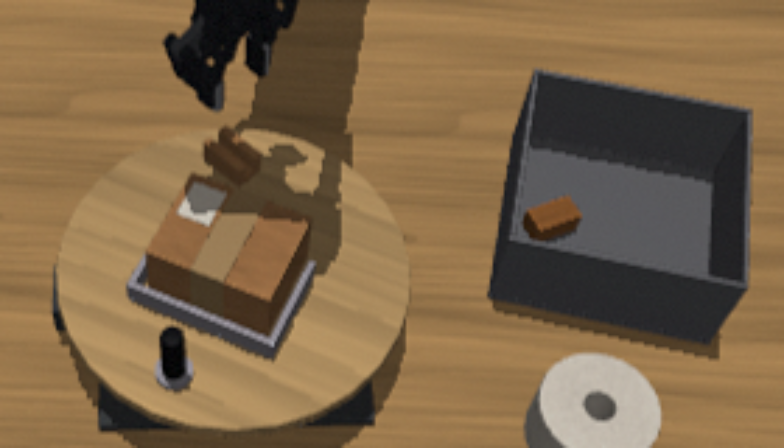

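The batten is in the bin and the channel at crop (230,157) is where it was. Going down to it.

>>> apply_moves --fingers '[0.55,0.55,0.55,0.55,0.55,0.55,0.55,0,0,0,0,0]' --travel '[[0,0,0.34],[0,0,0.34],[0,0,0.34],[0,0,0.34],[0,0,0.34],[0,0,0.34],[0,0,0],[0,0,0],[0,0,0],[0,0,0],[0,0,0],[0,0,0]]' --rotation '[[0,0,0],[0,0,0],[0,0,0],[0,0,0],[0,0,0],[0,0,0],[0,0,0],[0,0,0],[0,0,0],[0,0,0],[0,0,0],[0,0,0]]'

```text
time: 10.55
tool_pos: [0.4595, -0.0104, 0.0773]
tcp_rot: [2.869, 1.278, 0.002]
wrist_force: [0.2, 0.9, 3.5]
width: 0.323
grip_force: 31.6
```

```bash
python3 - <<'E'
from h import *
s=read_state();print(s["width"],s["grip_force"],s["tool_pos"])
A=cur();U=A.copy();U[2,3]=.20;plan(A,U,4)
B=T([.46,.33,.20],10);plan(U,B,14)
E
```

```text
0.3227030017408954 31.601808071136475 [ 0.4595133  -0.01038371  0.07733968]
4 x travel [0.001, 0.001, -0.613] rot [0.0, 0.0, 0.0]
  minR 0.46 maxR 0.46
14 x travel [0.479, -0.154, 0.0] rot [0.001, -0.0, -0.619]
  minR 0.46 maxR 0.566
```

>>> apply_moves --fingers '[0,0,0,0,0,0,0,0,0,0,0,0]' --travel '[[0,0,-0.4],[0,0,-0.6],[0,0,-0.7],[0,0,-0.7],[0,0,0],[0.479,-0.154,0],[0.479,-0.154,0],[0.479,-0.154,0],[0.479,-0.154,0],[0.479,-0.154,0],[0.479,-0.154,0],[0.479,-0.154,0]]' --rotation '[[0,0,0],[0,0,0],[0,0,0],[0,0,0],[0,0,0],[0,0,-0.619],[0,0,-0.619],[0,0,-0.619],[0,0,-0.619],[0,0,-0.619],[0,0,-0.619],[0,0,-0.619]]'

```text
time: 11.75
tool_pos: [0.4978, 0.1606, 0.1956]
tcp_rot: [-2.506, -1.894, 0.001]
wrist_force: [1.0, -0.1, 0.7]
width: 0.324
grip_force: 31.2
```

>>> apply_moves --fingers '[0,0,0,0,0,0,0,0,0,0,0,0]' --travel '[[0.479,-0.154,0],[0.479,-0.154,0],[0.479,-0.154,0],[0.479,-0.154,0],[0.479,-0.154,0],[0.479,-0.154,0],[0.479,-0.154,0],[0,0,0],[0,0,0.5],[0,0,0.5],[0,0,0.5],[0,0,0.5]]' --rotation '[[0,0,-0.619],[0,0,-0.619],[0,0,-0.619],[0,0,-0.619],[0,0,-0.619],[0,0,-0.619],[0,0,-0.619],[0,0,0],[0,0,0],[0,0,0],[0,0,0],[0,0,0]]'

```text
time: 12.95
tool_pos: [0.4589, 0.3289, 0.0951]
tcp_rot: [2.02, 2.405, -0.001]
wrist_force: [0.5, 0.1, -0.7]
width: 0.32
grip_force: 31.2
```

>>> apply_moves --fingers '[0,0.5,0.5,0.5,0.5,0.5,0.5]' --travel '[[0,0,0],[0,0,0],[0,0,0],[0,0,-0.7],[0,0,-0.7],[0,0,-0.7],[0,0,0]]' --rotation '[[0,0,0],[0,0,0],[0,0,0],[0,0,0],[0,0,0],[0,0,0],[0,0,0]]'

```text
time: 13.65
tool_pos: [0.4633, 0.3326, 0.2104]
tcp_rot: [2.017, 2.403, 0.022]
wrist_force: [0.4, 0.2, 0.8]
width: 0.496
grip_force: 0.0
```

```bash
python3 - <<'E'
from h import *
A=cur();print(A[:3,3],read_state()["width"])
for n in("top","scene"):
    c=snap(n,f"pics/{n}3.png")
    for k,z in dict(deck_handle=.115,channel_end=.01,batten_end=.01).items():
        for r in tip_of(n,k)[:2]: print(n,k,round(r["p"],2),np.round(r["location"]),back(c,r["location"],z)[:2].round(4))
    print(n,proj(c,[.677,-.044,.139]),proj(c,[.677,-.044,.075]))
a=cv2.imread("pics/top3.png")[140:300,70:340];b=cv2.imread("pics/scene3.png")[120:280,210:480]
cv2.imwrite("pics/c3.png",cv2.resize(np.vstack([a[:110],b]),None,fx=2.2,fy=2.2))
C=T([.677,-.044,.20],69);U=A.copy();plan(A,C,16)
E
```

```text
[0.46328265 0.33263624 0.21040018] 0.49636608764811435
top deck_handle 0.97 [285. 155.] [ 0.6848 -0.0441]
top channel_end 0.48 [135. 251.] [0.463  0.3468]
top batten_end 0.71 [286. 159.] [ 0.7001 -0.0464]
top batten_end 0.65 [156. 250.] [0.4644 0.2927]
top [285.00807974 155.553969  ] [285.01225468 161.97921264]
scene deck_handle 0.69 [269. 244.] [ 0.6772 -0.0535]
scene channel_end 0.5 [427. 195.] [0.4444 0.3496]
scene batten_end 0.51 [407. 203.] [0.4739 0.2936]
scene [272.67812557 238.57070029] [273.32232235 251.98923397]
16 x travel [-0.56, -0.08, 0.011] rot [0.009, 0.001, -0.615]
  minR 0.523 maxR 0.678
```

View pics/c3.png

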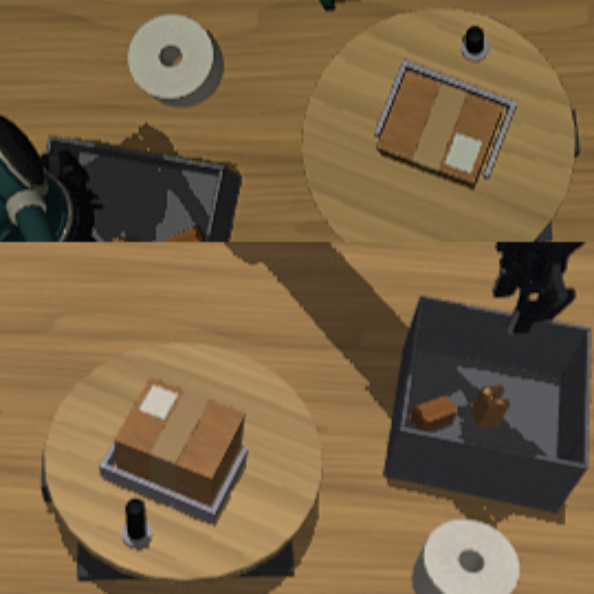

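Both scraps lie in the bin, and the handle at top (285.5,161.8) fits (0.678,-0.046). Now to the handle.

```bash
python3 - <<'E'
from h import *
A=cur();plan(A,T([.678,-.046,.20],68.3),16)
E
```

```text
16 x travel [-0.564, -0.069, 0.0] rot [-0.002, -0.0, -0.607]
  minR 0.52 maxR 0.68
```

>>> apply_moves --fingers '[0.7,0.7,0.7,0.7,0.7,0.7,0.7,0.7,0.7]' --travel '[[-0.564,-0.069,0],[-0.564,-0.069,0],[-0.564,-0.069,0],[-0.564,-0.069,0],[-0.564,-0.069,0],[-0.564,-0.069,0],[-0.564,-0.069,0],[-0.564,-0.069,0],[-0.564,-0.069,0]]' --rotation '[[0,0,-0.607],[0,0,-0.607],[0,0,-0.607],[0,0,-0.607],[0,0,-0.607],[0,0,-0.607],[0,0,-0.607],[0,0,-0.607],[0,0,-0.607]]'

```text
time: 14.95
tool_pos: [0.535, 0.0883, 0.2006]
tcp_rot: [-1.254, -2.879, 0.001]
wrist_force: [1.5, -0.3, -0.3]
width: 0.703
grip_force: 0.0
```

>>> apply_moves --fingers '[0.7,0.7,0.7,0.7,0.7,0.7,0.7,0.7,0.7]' --travel '[[-0.564,-0.069,0],[-0.564,-0.069,0],[-0.564,-0.069,0],[-0.564,-0.069,0],[-0.564,-0.069,0],[-0.564,-0.069,0],[-0.564,-0.069,0],[0,0,0],[0,0,0]]' --rotation '[[0,0,-0.607],[0,0,-0.607],[0,0,-0.607],[0,0,-0.607],[0,0,-0.607],[0,0,-0.607],[0,0,-0.607],[0,0,0],[0,0,0]]'

```text
time: 15.85
tool_pos: [0.6784, -0.0459, 0.1999]
tcp_rot: [-0.594, -3.082, -0.0]
wrist_force: [-0.7, 0.2, -0.3]
width: 0.699
grip_force: 0.0
```

```bash
python3 - <<'E'
from h import *
A=cur();print(A[:3,3],read_state()["q"]);plan(A,T([.678,-.046,.096],68.3),8)
E
```

```text
[ 0.67838543 -0.04593736  0.19993631] [-1.04372500e-01  2.94360833e-01  1.62395045e+00  2.71745849e-04
  1.22599316e+00 -1.29470190e+00]
8 x travel [0.0, -0.0, 0.26] rot [-0.001, -0.003, -0.002]
  minR 0.68 maxR 0.68
```

>>> apply_moves --fingers '[0.7,0.7,0.7,0.7,0.7,0.7,0.7,0.7,0.7,0,0,0]' --travel '[[0,0,0.26],[0,0,0.26],[0,0,0.26],[0,0,0.26],[0,0,0.26],[0,0,0.26],[0,0,0.26],[0,0,0.26],[0,0,0],[0,0,0],[0,0,0],[0,0,0]]' --rotation '[[0,0,0],[0,0,0],[0,0,0],[0,0,0],[0,0,0],[0,0,0],[0,0,0],[0,0,0],[0,0,0],[0,0,0],[0,0,0],[0,0,0]]'

```text
time: 17.05
tool_pos: [0.6797, -0.046, 0.0988]
tcp_rot: [0.591, 3.083, -0.0]
wrist_force: [1.0, -0.3, -0.5]
width: 0.227
grip_force: 29.7
```

>>> apply_moves --fingers '[0,0,0]' --travel '[[0,0,0],[0,0,0],[0,0,0]]' --rotation '[[0,0,0],[0,0,0],[0,0,0]]'

```text
time: 17.35
tool_pos: [0.6798, -0.0459, 0.0987]
tcp_rot: [0.591, 3.083, 0.0]
wrist_force: [0.0, -0.4, 4.4]
width: 0.221
grip_force: 30.0
```

```bash
python3 - <<'E'
from h import *
s=read_state();print(s["width"],s["grip_force"],s["wrist_force"],s["tool_pos"])
A=cur()
def rot(a,c=(.570,-.003)):
    M=np.eye(4);M[:3,:3]=R.from_euler('z',a,degrees=True).as_matrix();p=np.array([*c,0]);M[:3,3]=p-M[:3,:3]@p;return M
d=A[:2,3]-[.570,-.003];print(np.hypot(*d),np.degrees(np.arctan2(d[1],d[0])))
plan(A,rot(-3)@A,1);plan(A,rot(-4)@A,1)
c=snap("top","pics/t4.png");i=cv2.imread("pics/t4.png")[120:280,195:345];cv2.imwrite("pics/t4c.png",cv2.resize(i,None,fx=3.5,fy=3.5))
E
```

```text
0.22091686719203038 30.003242790699005 [ 0.04594563 -0.41088416  4.36027594] [ 0.67975199 -0.04591839  0.09874896]
0.11784518225286535 -21.35792864339556
1 x travel [0.002, -0.123, -0.0] rot [0.001, -0.0, 0.5]
  minR 0.679 maxR 0.681
1 x travel [0.005, -0.164, -0.0] rot [0.001, -0.0, 0.667]
  minR 0.679 maxR 0.681
```

View pics/t4c.png

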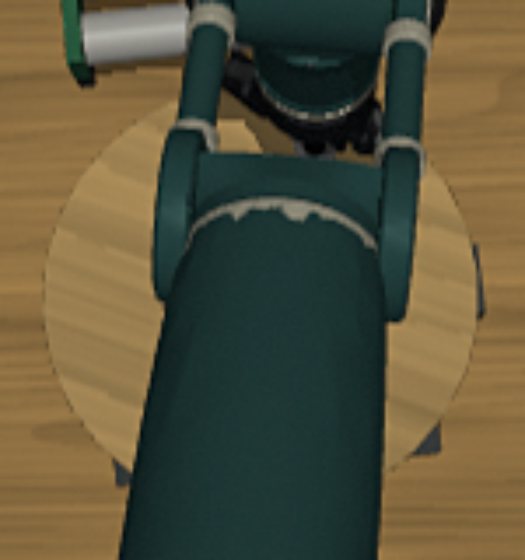

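The post is gripped (19 mm). Turning clockwise in arcs.

>>> apply_moves --fingers '[0,0,0,0,0,0,0,0,0,0,0,0]' --travel '[[0,0,0],[0.002,-0.041,0],[0.002,-0.082,0],[0.002,-0.123,0],[0.002,-0.123,0],[0.002,-0.123,0],[0.002,-0.123,0],[0.002,-0.123,0],[0.002,-0.123,0],[0.002,-0.123,0],[0.002,-0.123,0],[0.002,-0.123,0]]' --rotation '[[0,0,0],[0,0,0.167],[0,0,0.333],[0,0,0.5],[0,0,0.5],[0,0,0.5],[0,0,0.5],[0,0,0.5],[0,0,0.5],[0,0,0.5],[0,0,0.5],[0,0,0.5]]' --newtons 60

```text
time: 18.6
tool_pos: [0.6439, -0.0949, 0.0988]
tcp_rot: [1.372, 2.823, 0.002]
wrist_force: [0.4, 1.0, 5.0]
width: 0.219
grip_force: 58.5
```

```bash
python3 - <<'E'
from h import *
A=cur();d=A[:2,3]-[.570,-.003];print(np.hypot(*d),np.degrees(np.arctan2(d[1],d[0])),"yaw",np.degrees(np.arctan2(A[1,1],A[0,1])),A[2],read_state()["wrist_force"])
E
```

```text
0.11796117704117445 -51.18775084452917 yaw 38.14814308518819 [-0.0018674   0.00210674 -0.99999604  0.09880276] [0.44657497 1.03502159 5.0498821 ]
```

>>> apply_moves --fingers '[0,0,0,0,0,0,0,0,0,0,0,0]' --travel '[[0.004,-0.164,0],[0.004,-0.164,0],[0.004,-0.164,0],[0.004,-0.164,0],[0.004,-0.164,0],[0.004,-0.164,0],[0.004,-0.164,0],[0.004,-0.164,0],[0.004,-0.164,0],[0.004,-0.164,0],[0.004,-0.164,0],[0.004,-0.164,0]]' --rotation '[[0,0,0.667],[0,0,0.667],[0,0,0.667],[0,0,0.667],[0,0,0.667],[0,0,0.667],[0,0,0.667],[0,0,0.667],[0,0,0.667],[0,0,0.667],[0,0,0.667],[0,0,0.667]]'

```text
time: 19.8
tool_pos: [0.5517, -0.1188, 0.0988]
tcp_rot: [2.404, 2.019, 0.005]
wrist_force: [2.7, 3.4, 5.5]
width: 0.218
grip_force: 60.6
```

>>> apply_moves --fingers '[0,0,0,0,0,0,0,0,0,0,0,0]' --travel '[[0.004,-0.164,0],[0.004,-0.164,0],[0.004,-0.164,0],[0.004,-0.164,0],[0.004,-0.164,0],[0.004,-0.164,0],[0.004,-0.164,0],[0.004,-0.164,0],[0.004,-0.164,0],[0.004,-0.164,0],[0.004,-0.164,0],[0.002,-0.123,0]]' --rotation '[[0,0,0.667],[0,0,0.667],[0,0,0.667],[0,0,0.667],[0,0,0.667],[0,0,0.667],[0,0,0.667],[0,0,0.667],[0,0,0.667],[0,0,0.667],[0,0,0.667],[0,0,0.5]]'

```text
time: 21.0
tool_pos: [0.474, -0.068, 0.0988]
tcp_rot: [3.011, 0.893, 0.009]
wrist_force: [6.8, 2.5, 2.0]
width: 0.215
grip_force: 60.3
```

```bash
python3 - <<'E'
from h import *
A=cur();d=A[:2,3]-[.570,-.003];print(np.hypot(*d),np.degrees(np.arctan2(d[1],d[0])),"yaw",np.degrees(np.arctan2(A[1,1],A[0,1])),A[2],read_state()["wrist_force"])
a=np.radians(-174.8);B=T([.570+.117*np.cos(a),-.003+.117*np.sin(a),A[2,3]],-84.8);plan(A,B,12)
E
```

```text
0.11592101100374635 -145.90377150178853 yaw -56.96080783469441 [ 0.00544406  0.00263198 -0.99998172  0.09880567] [6.79383328 2.45670315 1.96349799]
12 x travel [-0.001, -0.098, -0.0] rot [0.001, -0.005, 0.387]
  minR 0.454 maxR 0.479
```

>>> apply_moves --fingers '[0,0,0,0,0,0,0,0,0,0,0,0]' --travel '[[-0.001,-0.12,0],[-0.001,-0.12,0],[-0.001,-0.12,0],[-0.001,-0.12,0],[-0.001,-0.12,0],[-0.001,-0.12,0],[-0.001,-0.12,0],[-0.001,-0.12,0],[-0.001,-0.12,0],[0,-0.08,0],[0,-0.02,0],[0,0,0]]' --rotation '[[0,0,0.475],[0,0,0.475],[0,0,0.475],[0,0,0.475],[0,0,0.475],[0,0,0.475],[0,0,0.475],[0,0,0.475],[0,0,0.475],[0,0,0.3],[0,0,0.07],[0,0,0]]'

```text
time: 22.2
tool_pos: [0.4554, -0.0146, 0.0988]
tcp_rot: [3.137, 0.146, 0.017]
wrist_force: [12.7, -1.6, -5.9]
width: 0.214
grip_force: 59.9
```

>>> apply_moves --fingers '[0,0,0]' --travel '[[0,0,0],[0,0,0],[0,0,0]]' --rotation '[[0,0,0],[0,0,0],[0,0,0]]'

```text
time: 22.5
tool_pos: [0.4554, -0.0146, 0.0988]
tcp_rot: [3.137, 0.145, 0.016]
wrist_force: [13.7, -1.8, -4.5]
width: 0.217
grip_force: 59.9
```

```bash
python3 - <<'E'
from h import *
A=cur();d=A[:2,3]-[.570,-.003];print(np.hypot(*d),np.degrees(np.arctan2(d[1],d[0])),"yaw",np.degrees(np.arctan2(A[1,1],A[0,1])),read_state()["wrist_force"],read_state()["q"][5])
E
```

```text
0.11515794357581226 -174.19770772308172 yaw -84.69543216415869 [13.71136037 -1.81097397 -4.52618776] 1.390938919644751
```

Force is small laterally and azimuth -174.2° is well inside the detent. I'll relieve the radial strain and release, so the spring can true the deck.

>>> apply_moves --fingers '[0,0,0.35,0.7,0.7,0.7,0.7,0.7,0.7]' --travel '[[0.03,0,0],[0.03,0,0],[0,0,0],[0,0,0],[0,0,0],[0,0,0],[0,0,0],[0,0,0],[0,0,0]]' --rotation '[[0,0,0],[0,0,0],[0,0,0],[0,0,0],[0,0,0],[0,0,0],[0,0,0],[0,0,0],[0,0,0]]' --newtons 30

```text
time: 23.4
tool_pos: [0.4535, -0.0139, 0.0974]
tcp_rot: [-3.138, -0.147, 0.0]
wrist_force: [0.2, 0.4, 0.1]
width: 0.703
grip_force: 0.0
```

>>> apply_moves --fingers '[0.7,0.7,0.7,0.7,0.7,0.7,0.7,0.7,0.7,0.7,0.7,0.7]' --travel '[[0,0,-0.3],[0,0,-0.5],[0,0,-0.5],[0,0,-0.5],[0,0,-0.5],[0,0,-0.5],[0,0,-0.3],[0,0.5,0],[0,0.7,0],[0,0.7,0],[0,0.7,0],[0,0.7,0]]' --rotation '[[0,0,0],[0,0,0],[0,0,0],[0,0,0],[0,0,0],[0,0,0],[0,0,0],[0,0,0],[0,0,0],[0,0,0],[0,0,0],[0,0,0]]'

```text
time: 24.6
tool_pos: [0.4687, -0.1795, 0.2521]
tcp_rot: [-3.138, -0.147, 0.001]
wrist_force: [0.9, -0.2, 0.2]
width: 0.695
grip_force: 0.0
```

>>> apply_moves --fingers '[0.7,0.7,0.7]' --travel '[[0,0.5,0],[0,0,0],[0,0,0]]' --rotation '[[0,0,0],[0,0,0],[0,0,0]]'

```text
time: 24.9
tool_pos: [0.4709, -0.2032, 0.2518]
tcp_rot: [-3.137, -0.145, 0.002]
wrist_force: [-0.8, 0.6, 0.0]
width: 0.699
grip_force: 0.0
```

```bash
python3 - <<'E'
from h import *
c=snap("top","pics/t5.png");C=np.array([.570,-.003,.139])
for k,z in dict(deck_handle=.115).items():
    r=tip_of("top",k)[0];p=back(c,r["location"],z)[:2];d=p-C[:2];print(k,r["p"],p,np.hypot(*d),np.degrees(np.arctan2(d[1],d[0])))
m=regions_of("top","parcel")[0];pts=max(cv2.findContours(m["mask"].astype(np.uint8),0,1)[0],key=len).reshape(-1,2)
P=np.array([back(c,p,.135)[:2] for p in pts],np.float32);print(m["p"],cv2.minAreaRect(P))
i=cv2.imread("pics/t5.png")[100:280,70:440];i=cv2.resize(i,None,fx=2.1,fy=2.1)
cv2.imwrite("pics/t5c.png",i)
i=cv2.resize(cv2.imread("pics/t5.png")[130:280,200:350],None,fx=4,fy=4,interpolation=cv2.INTER_CUBIC)
a=np.radians(5.2);u=np.array([np.cos(a),np.sin(a),0]);v=np.array([-np.sin(a),np.cos(a),0]);O=np.array([.570,-.003,0])
px=lambda x,y,z:tuple(((proj(c,O+x*u+y*v+[0,0,z])-[200,130])*4+1.5).astype(int))
q=[(21,-65),(-66,-65),(-66,65),(21,65)]
for s,e in zip(q,q[1:]): cv2.line(i,px(s[0]/1e3,s[1]/1e3,.099),px(e[0]/1e3,e[1]/1e3,.099),(0,0,255),1)
cv2.circle(i,px(-.115,0,.139),6,(0,255,255),1)
cv2.imwrite("pics/t5d.png",i)
E
```

```text
deck_handle 0.75 [ 0.45155224 -0.0171778 ] 0.11929326306450598 -173.17435914898888
0.61 ((0.560061514377594, -0.001706887036561966), (0.09829938411712646, 0.1137225553393364), 6.119483470916748)
```

View pics/t5d.png

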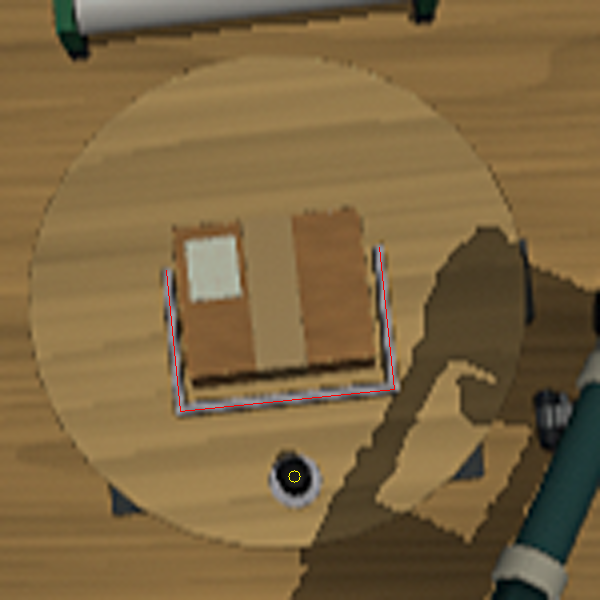

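View pics/t5c.png

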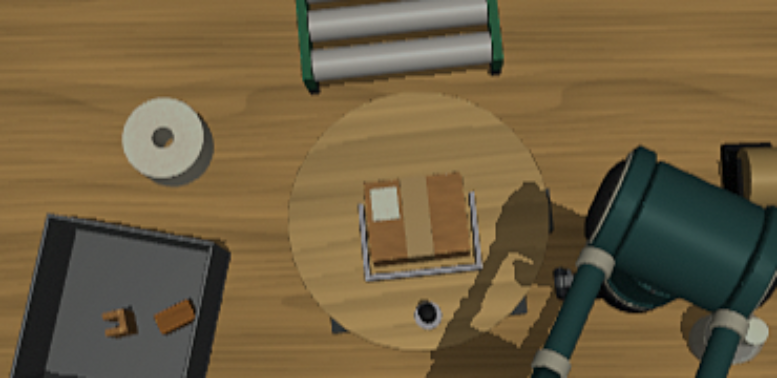

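The rails match the overlay for the conveyor's 5.2° yaw. The parcel is upright between its rails, both scraps lie in the bin, and the arm is clear.

```bash
python3 -c "
from workcell import *
print(finish_job())"
```

```text
the job is handed in; nothing more can be done
None
```

Job handed in: both scraps are in the bin, the turntable's open end lines up with the conveyor in the camera check, the parcel is upright between its rails, and I saw no sign of the bottle, label roll or tape dispenser being disturbed.

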